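# Find the heavier of two cartons and hold it to the scanner

### The arm

A 7-joint arm with a two-finger parallel gripper is mounted at the origin on a cart in front of the work surface, level with it; the furniture and walls round the work are solid. World frame = base frame: x ahead of the robot, y to its left, z up, the work surface at z = 0. Lengths are in m, angles in rad, forces in N, time in s.
With the tool pointing down it reaches from about 0.4 to 0.9 m from the base axis. Payload 5.6 kg.
Tool frame: the origin (TCP) lies on the centre line of the jaws, within the pads' length; the fingertips stand 19 mm ahead of it and the grasp point (between the pads) is the TCP; z points along the fingers, y is the line along which they close (so a half turn about z gives the same grasp; the last joint's range is limited). The gripper opens to 92 mm and grips with 3 to 60 N. Pads are 20 mm wide; open, the fingers measure 128 mm over their backs; the gripper's body (75 mm by 189 mm) begins 69 mm behind the grasp point.
Start: joints at [1.294, 0.468, -0.012, 1.603, 0.006, 1.071, -0.056], TCP at [0.151, -0.632, 0.234] pointing down, gripper open.
Joint ranges: [-2.53, 2.53], [-0.31, 2.02], [-1.57, 1.55], [0.28, 2.44], [-1.29, 4.43], [0.15, 1.84], [-2.92, 2.92]. Speed limits (rad/s): [2.57, 2.57, 3.14, 3.14, 3.14, 3.14, 3.14].

### API

Orientations are given as [roll, pitch, yaw] about the fixed x, y, z axes, in that order (R = Rz(yaw) Ry(pitch) Rx(roll)).
In Python, from station import env, optics gives the robot as it stands.
- The arm moves only by the tool send_rows, never from a script. Its argument "moves" is a list of rows, each an object of numbers: "claw": the finger opening in mm, from 0 to 91.9; "dx", "dy", "dz": the shift along the tool's x, y, z in mm; "twist": the turn about the tool's z in degrees. A call has 1 to 20 rows; each row shifts and turns the commanded pose from where the row before left it, along the tool's axes as they then stand; what a row does not reach is not made up. A row lasts 1/8 s, in which the tool goes at most 62.5 mm and 10.7 degrees, less where a joint would pass 70% of its speed; a pose out of reach is approached as far as the arm can. A call is refused whole if a number of a shift passes 62.5 or a number of a turn 10.7, either way. A call with a gripper value outside its range is refused whole. The fingers move at their own pace and stop on an object; "newtons" is the grip in N (left out, the last holds). Time passes only in rows, so rows that do not move let the fingers close. It gives the time, the measured TCP pose, the force, the opening and the grip force at its end, in the units of the state.
- env.state(): the state, without advancing time (a new reading comes with each control period).
- optics.get_image(name): name is "scene" or "top" or "wrist"; returns a dict with "pixels" (480x640x3 uint8, red, green, blue), "K" (3x3 intrinsics, pixels), "k1" (the pictures are not rectified: a ray, as slopes to the right and down, at radius r is drawn at 1 + k1 r^2 times it, then the intrinsics apply), "extrinsics" (4x4, takes a point from camera to world coordinates). Camera axes: x right, y up, looking along -z (the intrinsics and any distortion apply to the point x, -y, -z); pixel columns grow to the right and rows downward; lengths in m; the calibration is good to about 2 mm. A picture is of the moment at which its call begins. There is no depth.
- env.sign_off(): hands the job in; it is judged then, once.
The state is a dict: "clock": time; "qpos": joint angles; "dq": joint speeds; "effort": joint torques, N m; "eef_pos": TCP position; "orientation": TCP orientation; "force": force on the tool from outside, world axes, zero at the start; "moment": the same for the moment, N m; "grip_width": opening from 0.0 (shut) to 1.0 (fully open); "grasp_force": force on a finger pad.
Only numpy, scipy, OpenCV 4.12 (cv2) and the standard library are available. Lean on these libraries where they do the work, as an engineer would, in place of code of your own. Each camera call takes 0.05 s, during which the arm holds its last target. There are 200 camera calls.

### The job

One of the two alike cartons holds a steel bushing, the other a plastic one: lift the left carton about 10 cm, set it back down flat on the worktop and let go, then lift the right one the same way, and judge which is heavier. Present the heavier one to the barcode scanner on the stand: hold it level in the air with its sticker end squarely facing the scanner's window, sticker centred on the window and about 7 cm from it, and finish while holding it there, with the lighter carton left flat on the worktop. Do not tip the cartons over, do not touch the stand or scanner, and leave the spool, the cup and the black tape where they are.

Things in the scene. Friction and masses are not known exactly. Their poses are not given: they have to be found in the camera images.
- carton_left: sealed cardboard carton, 100 (x) x 60 (y) x 40 mm (z), lying flat; the left one (greater y) of two alike. Origin: centre of its underside; +x points to the end with the white barcode sticker, folded over on to the top. Loose, 0.13 to 0.7 kg, balanced about its centre; either one may be the heavier, by 0.15 kg or more. Grip it across its 60 mm width; it bears 60 N.
- carton_right: sealed cardboard carton, 100 (x) x 60 (y) x 40 mm (z), lying flat; the right one (smaller y) of two alike. Origin: centre of its underside; +x points to the end with the white barcode sticker, folded over on to the top. Loose, 0.13 to 0.7 kg, balanced about its centre; either one may be the heavier, by 0.15 kg or more. Grip it across its 60 mm width; it bears 60 N.
- carton_left_label (a point): centre of the sticker end of the left carton: on its +x end face, 50 mm from its centre and 20 mm above its underside; axes as the carton's
- carton_right_label (a point): the same point of the right carton
- scanner_stand: stand screwed to the worktop: foot plate 130 (x) x 120 x 10 mm, and a post that carries a barcode scanner level, its dark head pointing to the stand's -x (towards the robot). Origin: centre of the foot plate's underside. The scanner spans x = -87 to +87 mm, y = -31 to +31 mm, z = 105 to 145 mm
- scan_window (a point): centre of the scanner's window, on the tip of its head: 87 mm in the -x direction from the stand's origin and 123 mm above the worktop; axes as the stand's: it looks along -x, so the sticker belongs at x about -70 mm, y and z about 0 in this frame, the carton's +x along this frame's +x
- spool: bystander: orange cord spool, 62 mm across, 32 mm tall; origin under its centre
- cup: bystander: plastic cup, 72 mm across, 79 mm tall; origin under its centre
- black_tape: bystander: roll of black tape lying flat, 58 mm across, 19 mm tall; origin under its centre

How it is judged:
By the outcome, as a careful person would: the job done as asked, in the order asked, and still so for the second after the job is handed in, while the arm keeps its last pose, push and grip.
It also fails if it takes over 64 s, if anything falls off the work surface, if the arm or the gripper's body presses on something with over 40 N, if the wrist force passes 120 N, or if a joint passes its speed limit or range.

## Working session

There is one attempt and no reset: what is moved stays moved. The work goes in short steps, Python scripts to look and compute and a tool call to move; the robot and the scene stay as the last step left them, time stands still between calls to the robot, and variables do not carry over. Pictures are saved under pics/ and viewed, at most 10 in all, crops included, and the job is handed in when it is done.

Besides the shell and the picture viewer there is one more tool, called after ">>>" as name(argument=value, ...), one argument or row to a line, values as JSON. send_rows: Moves the arm, as the interface text tells. Its arguments: {"type":"object","properties":{"moves":{"type":"array"},"newtons":{"type":"number"}},"required":["moves"]}

```bash
mkdir -p pics; ls; python3 - <<'E'
from station import env, optics
import cv2
s=env.state(); print({k:s[k] for k in ('clock','eef_pos','orientation','force','grip_width')})
for n in ('scene','top'):
    d=optics.get_image(n); cv2.imwrite(f'pics/{n}0.png',d['pixels'][:,:,::-1]); print(n,d['K'],d['k1'],d['extrinsics'])
E
```

```text
pics
{'clock': 0.0, 'eef_pos': array([ 0.15039508, -0.63181227,  0.23264244]), 'orientation': array([-3.13983959e+00,  1.24052912e-04,  2.33676003e-01]), 'force': array([ 0.53722433, -0.56646171, -0.24277273]), 'grip_width': 0.9965451778201165}
scene [[460.12274865   0.         318.55176524]
 [  0.         460.12274865 244.76653566]
 [  0.           0.           1.        ]] -0.0966263768528134 [[-0.82541459  0.24926296 -0.50651626  0.09006949]
 [-0.56452553 -0.36239962  0.74160464  0.86218356]
 [ 0.00129326  0.89807265  0.43984524  0.5344481 ]
 [ 0.          0.          0.          1.        ]]
top [[500.37327148   0.         325.67459229]
 [  0.         500.37327148 245.51008618]
 [  0.           0.           1.        ]] -0.044487537398081894 [[-0.0099914   0.98475096 -0.17368281  0.45751666]
 [-0.99987466 -0.00770543  0.01383105  0.11818385]
 [ 0.01228184  0.17379923  0.98470452  1.01040733]
 [ 0.          0.          0.          1.        ]]
```

View pics/top0.png

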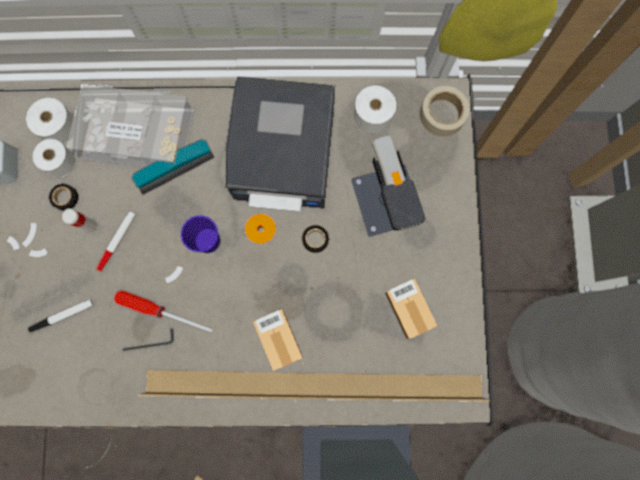

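View pics/scene0.png

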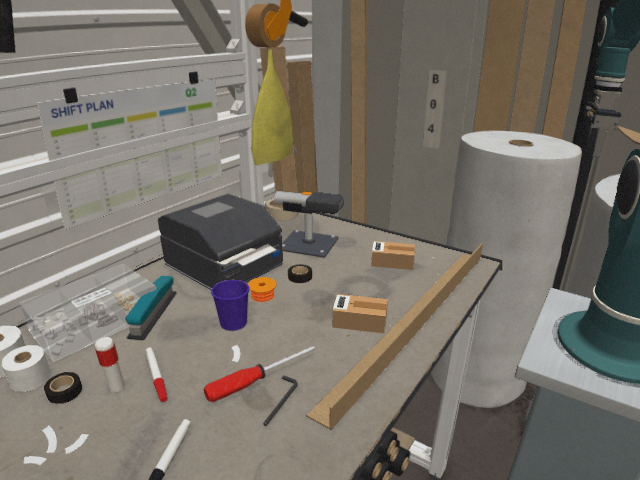

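Top view: the left carton is at about (277,340) and the right one at (411,309), both with stickers facing the upper left. The scanner's dark head is at about (404,207) on a foot plate centred near (385,203). The spool is at (260,229), the tape at (315,238), the cup at (201,236), and a wooden rail runs along row 385. The scene view agrees. Next I'll crop both cartons and the stand.

```bash
cat > h.py <<'E'
import numpy as np, cv2
def ray(d,px):
    K=d['K']; px=np.atleast_2d(np.array(px,float))
    u=cv2.undistortPoints(px.reshape(-1,1,2),K,np.array([d['k1'],0,0,0,0.]))[:,0]
    R=d['extrinsics']; v=np.c_[u[:,0],-u[:,1],-np.ones(len(u))]@R[:3,:3].T
    return R[:3,3],v
def plane(d,px,z):
    o,v=ray(d,px); return o+v*((z-o[2])/v[:,2])[:,None]
def proj(d,p):
    E=d['extrinsics']; c=(np.atleast_2d(p)-E[:3,3])@E[:3,:3]
    c=c*[1,-1,-1]
    return cv2.projectPoints(c,np.zeros(3),np.zeros(3),d['K'],np.array([d['k1'],0,0,0,0.]))[0][:,0]
E
python3 - <<'E'
from station import optics
import cv2,numpy as np,pickle
from h import *
d=optics.get_image('top'); pickle.dump(d,open('top.pkl','wb')); pickle.dump(optics.get_image('scene'),open('scene.pkl','wb'))
im=d['pixels'][:,:,::-1]
c=lambda x,y,w,h,s:cv2.resize(im[y:y+h,x:x+w],None,fx=s,fy=s,interpolation=cv2.INTER_CUBIC)
a=np.hstack([c(245,300,65,80,5),c(380,270,65,80,5)])   # 650x400
cv2.imwrite('pics/cart.png',a); cv2.imwrite('pics/stand.png',c(345,125,90,120,5))
hsv=cv2.cvtColor(im,cv2.COLOR_BGR2HSV)
m=((hsv[...,0]>8)&(hsv[...,0]<22)&(hsv[...,1]>80)&(hsv[...,2]>110)).astype(np.uint8)
m|=((hsv[...,1]<40)&(hsv[...,2]>190)).astype(np.uint8)
m=cv2.morphologyEx(m,cv2.MORPH_CLOSE,np.ones((5,5)))
for (x,y,w,h) in ((245,300,65,80),(380,270,65,80)):
    mm=np.zeros_like(m); mm[y:y+h,x:x+w]=m[y:y+h,x:x+w]
    mm[366 if y==300 else 480:,:]*=1
    cs=max(cv2.findContours(mm,0,2)[0],key=cv2.contourArea); r=cv2.minAreaRect(cs); b=cv2.boxPoints(r)
    P=plane(d,b,.04)[:,:2]; print(np.round(b,1).tolist(),np.round(P,4).tolist(),P.mean(0),np.linalg.norm(P-np.roll(P,1,0),axis=1))
E
```

```text
[[245.0, 310.0], [309.0, 310.0], [309.0, 379.0], [245.0, 379.0]] [[0.5038, 0.2612], [0.5028, 0.1379], [0.3733, 0.1386], [0.3743, 0.2592]] [0.43855317 0.19921304] [0.1294792  0.12322518 0.12950149 0.12064495]
[[385.29998779296875, 291.6000061035156], [414.0, 277.79998779296875], [437.0, 325.29998779296875], [408.29998779296875, 339.20001220703125]] [[0.5368, -0.0104], [0.5633, -0.0674], [0.4708, -0.1083], [0.4453, -0.052]] [ 0.50406684 -0.05952882] [0.10051513 0.06278536 0.1011343  0.0618971 ]
```

View pics/cart.png

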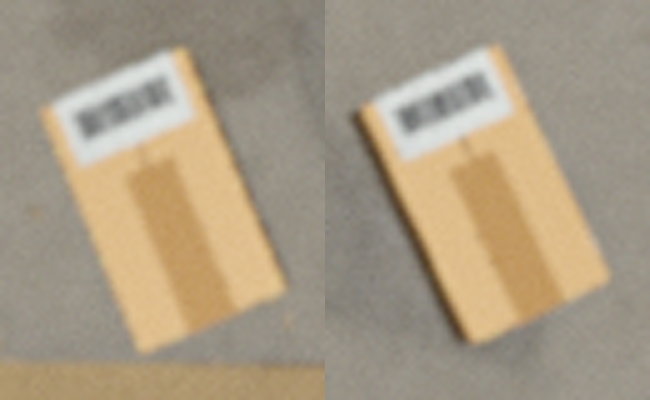

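View pics/stand.png

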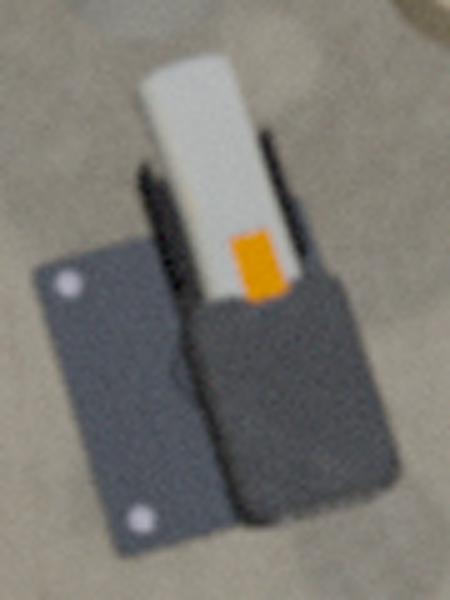

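The crops show clear carton top corners. The foot plate's left edge runs from (35,268) to (120,557) in the crop, and the head's front edge from about (245,522) to (400,485). Now I'll convert these to world positions.

```bash
python3 - <<'E'
import pickle
from h import *
d=pickle.load(open('top.pkl','rb')); s=pickle.load(open('scene.pkl','rb'))
f=lambda P,x,y:(np.array(P,float)+.5)/5-.5+[x,y]
for n,P in (('L',f([(42,106),(186,45),(287,290),(142,352)],245,300)),('R',f([(35,103),(172,42),(285,275),(148,343)],380,270))):
    W=plane(d,P,.04)[:,:2]; ax=(W[0]+W[1]-W[2]-W[3])/2; w=(W[0]+W[3]-W[1]-W[2])/2
    print(n,W.mean(0).round(4),'yaw',np.degrees(np.arctan2(ax[1],ax[0])).round(1),np.degrees(np.arctan2(-w[0],w[1])).round(1),np.linalg.norm(ax),np.linalg.norm(w))
    c=W.mean(0); print(' scene px of centre top', proj(s,[[*c,.04]]).round(1))
F=plane(d,f([(35,266),(121,558),(69,284),(141,520)],345,125),.01)[:,:2]
e=F[0]-F[1]; print('plate edge',np.linalg.norm(e),'yaw',np.degrees(np.arctan2(e[1],e[0])),np.degrees(np.arctan2(*(F[2]-F[3])[::-1])))
u=e/np.linalg.norm(e); v=np.array([-u[1],u[0]]); O=(F[0]+F[1])/2-.06*v; print('origin from plate',O, 'window',O-.087*u)
H=plane(d,f([(190,330),(237,510),(350,290),(399,465),(325,505)],345,125),.145)[:,:2]
for a,b in((0,1),(2,3)): q=H[a]-H[b]; print('head edge yaw',np.degrees(np.arctan2(q[1],q[0])))
print('in stand frame',((H-O)@np.c_[u,v]).round(4).tolist())
G=plane(d,f([(145,90),(228,60)],345,125),.13)[:,:2];print('tail',((G-O)@np.c_[u,v]).round(4).tolist())
R=plane(d,[(145,372),(482,376)],.03)[:,:2];print('rail',R)
R=plane(s,[(331,420),(309,415),(500,262)],.0)[:,:2];print('rail base',R)
E
```

```text
L [0.4481 0.1985] yaw 22.7 22.4 0.10052072753147435 0.05950261955174354
 scene px of centre top [[359.  303.6]]
R [ 0.5054 -0.0605] yaw 23.9 24.1 0.10010264502235032 0.059390739471343705
 scene px of centre top [[391.8 247.3]]
plate edge 0.12846146051825483 yaw 14.757987086637886 15.192704645031089
origin from plate [ 0.72996167 -0.02569811] window [ 0.64583176 -0.04786021]
head edge yaw 12.510270698219594
head edge yaw 12.854000890901458
in stand frame [[-0.0125, 0.0328], [-0.0803, 0.0354], [-0.0132, -0.0274], [-0.0797, -0.0252], [-0.0868, 0.0047]]
tail [[0.0844, 0.0195], [0.0877, -0.0138]]
rail [[ 0.38748617  0.4524535 ]
 [ 0.37327189 -0.19369116]]
rail base [[ 0.35328442  0.44307313]
 [ 0.38621146  0.45361081]
 [ 0.27784089 -0.21458773]]
```

>>> send_rows(
  moves=[
    {"dz":-30,"claw":90},
    {"dz":-40},
    {"dz":-40},
    {"dx":36,"dy":-20},
    {"dx":36,"dy":-20},
    {"dx":36,"dy":-20},
    {"dx":36,"dy":-20},
    {"dx":36,"dy":-20},
    {"dx":36,"dy":-20},
    {"dx":36,"dy":-20},
    {"dx":36,"dy":-20},
    {"dx":36,"dy":-20},
    {"dx":36,"dy":-20},
  ],
)

```text
schema error: expected keys claw, dx, dy, dz, twist
```

>>> send_rows(
  moves=[
    {"claw":90,"dx":0,"dy":0,"dz":-30,"twist":0},
    {"claw":90,"dx":0,"dy":0,"dz":-40,"twist":0},
    {"claw":90,"dx":0,"dy":0,"dz":-40,"twist":0},
    {"claw":90,"dx":36,"dy":-20,"dz":0,"twist":0},
    {"claw":90,"dx":36,"dy":-20,"dz":0,"twist":0},
    {"claw":90,"dx":36,"dy":-20,"dz":0,"twist":0},
    {"claw":90,"dx":36,"dy":-20,"dz":0,"twist":0},
    {"claw":90,"dx":36,"dy":-20,"dz":0,"twist":0},
    {"claw":90,"dx":36,"dy":-20,"dz":0,"twist":0},
    {"claw":90,"dx":36,"dy":-20,"dz":0,"twist":0},
    {"claw":90,"dx":36,"dy":-20,"dz":0,"twist":0},
    {"claw":90,"dx":36,"dy":-20,"dz":0,"twist":0},
    {"claw":90,"dx":36,"dy":-20,"dz":0,"twist":0},
  ],
)

```text
clock: 1.82
eef_pos: [0.4552, -0.3534, 0.3435]
orientation: [-3.142, 0.0, 0.234]
force: [-0.0, -0.6, -0.1]
grip_width: 0.978
grasp_force: 0.0
```

>>> send_rows(
  moves=[
    {"claw":90,"dx":9,"dy":-38,"dz":0,"twist":0},
    {"claw":90,"dx":9,"dy":-38,"dz":0,"twist":0},
    {"claw":90,"dx":9,"dy":-38,"dz":0,"twist":0},
    {"claw":90,"dx":9,"dy":-38,"dz":0,"twist":0},
    {"claw":90,"dx":9,"dy":-38,"dz":0,"twist":0},
    {"claw":90,"dx":9,"dy":-38,"dz":0,"twist":0},
    {"claw":90,"dx":9,"dy":-38,"dz":0,"twist":0},
    {"claw":90,"dx":9,"dy":-38,"dz":0,"twist":0},
    {"claw":90,"dx":9,"dy":-38,"dz":0,"twist":0},
    {"claw":90,"dx":9,"dy":-38,"dz":0,"twist":0},
    {"claw":90,"dx":9,"dy":-38,"dz":0,"twist":0},
    {"claw":90,"dx":9,"dy":-38,"dz":0,"twist":0},
    {"claw":90,"dx":9,"dy":-38,"dz":20,"twist":0},
    {"claw":90,"dx":9,"dy":-38,"dz":30,"twist":0},
    {"claw":90,"dx":0,"dy":0,"dz":40,"twist":-9.1},
    {"claw":90,"dx":0,"dy":0,"dz":40,"twist":0},
    {"claw":90,"dx":0,"dy":0,"dz":20,"twist":0},
    {"claw":90,"dx":0,"dy":0,"dz":0,"twist":0},
  ],
)

```text
clock: 4.08
eef_pos: [0.4528, 0.1919, 0.1922]
orientation: [-3.141, 0.003, 0.393]
force: [0.1, 0.5, -0.1]
grip_width: 0.978
grasp_force: 0.0
```

```bash
python3 - <<'E'
from station import env, optics
import cv2,pickle
from h import *
d=optics.get_image('wrist'); pickle.dump(d,open('w1.pkl','wb')); s=env.state()
print(s['clock'],s['eef_pos'],s['orientation'],s['force'],s['qpos'])
im=d['pixels'][:,:,::-1].copy()
cv2.imwrite('pics/w1.png',im); print(d['K'],d['extrinsics'])
E
```

```text
4.125 [0.45362868 0.19237399 0.19346655] [-3.14123321e+00  9.68807071e-04  3.92713180e-01] [-0.50132793  0.20043149  1.60626591] [ 0.08967588  0.33655891 -0.6584688   1.98431088  0.25926663  0.90481635
 -1.88176193]
[[425.19298522   0.         321.57776773]
 [  0.         425.19298522 233.47306785]
 [  0.           0.           1.        ]] [[ 3.82714192e-01  8.89741759e-01  2.48775904e-01  5.21875545e-01]
 [-9.23866401e-01  3.68824964e-01  1.02171513e-01  2.20470303e-01]
 [-8.48501849e-04 -2.68938187e-01  9.63157065e-01  3.42351821e-01]
 [ 0.00000000e+00  0.00000000e+00  0.00000000e+00  1.00000000e+00]]
```

View pics/w1.png

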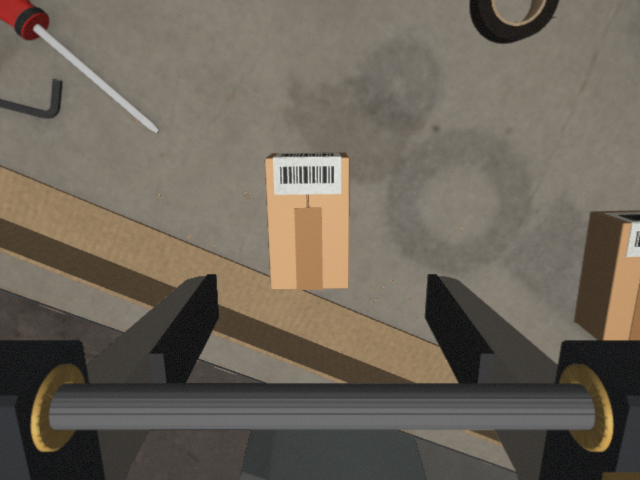

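The wrist view shows the left carton's top corners at (266,157), (349,157), (348,288) and (272,289), centred and well aligned, with the rail just behind it.

```bash
python3 - <<'E'
import pickle
from h import *
d=pickle.load(open('w1.pkl','rb'))
W=plane(d,[(266,157),(349,157),(348,289),(271,289)],.04)[:,:2]; ax=(W[0]+W[1]-W[2]-W[3])/2; w=(W[0]+W[3]-W[1]-W[2])/2
print(W.mean(0).round(4),np.degrees(np.arctan2(ax[1],ax[0])),np.degrees(np.arctan2(-w[0],w[1])),np.linalg.norm(ax),np.linalg.norm(w))
u=np.array([np.cos(.3927),np.sin(.3927)]); v=np.array([u[1],-u[0]])
for c in (W.mean(0),np.array([.4481,.1985])):
  e=c-[.4536,.1924]; print('dx,dy mm',1000*e@u,1000*e@v)
E
```

```text
[0.4455 0.1995] 22.86956524327301 22.51492198092904 0.09998428912386102 0.05867084190037358
dx,dy mm -4.787033212902824 -9.63620113344708
dx,dy mm -2.746961383342609 -7.740426548868272
```

>>> send_rows(
  newtons=30,
  moves=[
    {"claw":90,"dx":-4,"dy":-9,"dz":0,"twist":0},
    {"claw":90,"dx":0,"dy":0,"dz":40,"twist":0},
    {"claw":90,"dx":0,"dy":0,"dz":40,"twist":0},
    {"claw":90,"dx":0,"dy":0,"dz":40,"twist":0},
    {"claw":90,"dx":0,"dy":0,"dz":30,"twist":0},
    {"claw":90,"dx":0,"dy":0,"dz":15,"twist":0},
    {"claw":90,"dx":0,"dy":0,"dz":0,"twist":0},
    {"claw":90,"dx":0,"dy":0,"dz":0,"twist":0},
  ],
)

```text
clock: 5.12
eef_pos: [0.4475, 0.1997, 0.0298]
orientation: [3.142, -0.002, 0.393]
force: [0.6, 0.8, -0.6]
grip_width: 0.98
grasp_force: 0.0
```

Position and height are right, so I'll close the gripper.

>>> send_rows(
  newtons=30,
  moves=[
    {"claw":90,"dx":0,"dy":0,"dz":4,"twist":0},
    {"claw":70,"dx":0,"dy":0,"dz":0,"twist":0},
    {"claw":50,"dx":0,"dy":0,"dz":0,"twist":0},
    {"claw":50,"dx":0,"dy":0,"dz":0,"twist":0},
    {"claw":50,"dx":0,"dy":0,"dz":0,"twist":0},
    {"claw":50,"dx":0,"dy":0,"dz":0,"twist":0},
    {"claw":50,"dx":0,"dy":0,"dz":0,"twist":0},
    {"claw":50,"dx":0,"dy":0,"dz":0,"twist":0},
  ],
)

```text
clock: 6.12
eef_pos: [0.4466, 0.1995, 0.0247]
orientation: [-3.141, -0.0, 0.393]
force: [-0.3, 1.6, 1.5]
grip_width: 0.651
grasp_force: 30.0
```

>>> send_rows(
  moves=[
    {"claw":50,"dx":0,"dy":0,"dz":-5,"twist":0},
    {"claw":50,"dx":0,"dy":0,"dz":-15,"twist":0},
    {"claw":50,"dx":0,"dy":0,"dz":-20,"twist":0},
    {"claw":50,"dx":0,"dy":0,"dz":-20,"twist":0},
    {"claw":50,"dx":0,"dy":0,"dz":-20,"twist":0},
    {"claw":50,"dx":0,"dy":0,"dz":-15,"twist":0},
    {"claw":50,"dx":0,"dy":0,"dz":-5,"twist":0},
    {"claw":50,"dx":0,"dy":0,"dz":0,"twist":0},
    {"claw":50,"dx":0,"dy":0,"dz":0,"twist":0},
    {"claw":50,"dx":0,"dy":0,"dz":0,"twist":0},
    {"claw":50,"dx":0,"dy":0,"dz":0,"twist":0},
  ],
)

```text
clock: 7.5
eef_pos: [0.4464, 0.1991, 0.1242]
orientation: [-3.141, 0.001, 0.393]
force: [0.2, -0.4, -6.5]
grip_width: 0.652
grasp_force: 30.0
```

```bash
cat > rd.py <<'E'
from station import env,optics
import numpy as np
F=[];E=[]
for i in range(12):
    optics.get_image('wrist'); s=env.state(); F.append(s['force']); E.append(s['effort'])
print(s['clock'],s['eef_pos'],s['orientation'],s['grip_width'],s['grasp_force']); F=np.array(F)
print('F',F.mean(0),F.std(0),F[:,2].round(2)); print('eff',np.mean(E,0).round(2))
E
python3 rd.py
```

```text
8.1 [0.44665651 0.19910124 0.12454941] [3.14158001e+00 4.83014417e-05 3.92536469e-01] 0.6496844712099925 29.96945524122566
F [ 0.2337837  -0.25062409 -6.23685597] [0.34936768 0.45011847 0.42889025] [-5.64 -6.58 -6.31 -5.4  -6.68 -5.89 -6.26 -6.29 -5.88 -6.83 -6.71 -6.38]
eff [-1.000e-02 -4.178e+01 -6.550e+00 -1.993e+01  2.000e-02 -7.000e-02
  0.000e+00]
```

Left weighs about 6.2 N. I'll lower it, release and rise clear.

>>> send_rows(
  moves=[
    {"claw":50,"dx":0,"dy":0,"dz":10,"twist":0},
    {"claw":50,"dx":0,"dy":0,"dz":20,"twist":0},
    {"claw":50,"dx":0,"dy":0,"dz":20,"twist":0},
    {"claw":50,"dx":0,"dy":0,"dz":20,"twist":0},
    {"claw":50,"dx":0,"dy":0,"dz":15,"twist":0},
    {"claw":50,"dx":0,"dy":0,"dz":8,"twist":0},
    {"claw":50,"dx":0,"dy":0,"dz":4,"twist":0},
    {"claw":50,"dx":0,"dy":0,"dz":2,"twist":0},
    {"claw":50,"dx":0,"dy":0,"dz":1,"twist":0},
    {"claw":50,"dx":0,"dy":0,"dz":0,"twist":0},
    {"claw":50,"dx":0,"dy":0,"dz":0,"twist":0},
  ],
)

```text
clock: 9.48
eef_pos: [0.4469, 0.1991, 0.0248]
orientation: [3.141, -0.0, 0.392]
force: [-0.9, 0.4, -6.1]
grip_width: 0.647
grasp_force: 30.0
```

>>> send_rows(
  moves=[
    {"claw":50,"dx":0,"dy":0,"dz":0.5,"twist":0},
    {"claw":50,"dx":0,"dy":0,"dz":0.3,"twist":0},
    {"claw":50,"dx":0,"dy":0,"dz":0,"twist":0},
    {"claw":50,"dx":0,"dy":0,"dz":0,"twist":0},
  ],
)

```text
clock: 9.98
eef_pos: [0.4469, 0.1992, 0.0246]
orientation: [3.141, -0.001, 0.392]
force: [-2.8, -2.1, 6.2]
grip_width: 0.65
grasp_force: 30.0
```

On the table now (contact force is positive). Opening gently and rising, then on to the right carton.

>>> send_rows(
  moves=[
    {"claw":65,"dx":0,"dy":0,"dz":0,"twist":0},
    {"claw":80,"dx":0,"dy":0,"dz":0,"twist":0},
    {"claw":90,"dx":0,"dy":0,"dz":0,"twist":0},
    {"claw":90,"dx":0,"dy":0,"dz":0,"twist":0},
    {"claw":90,"dx":0,"dy":0,"dz":-10,"twist":0},
    {"claw":90,"dx":0,"dy":0,"dz":-30,"twist":0},
    {"claw":90,"dx":0,"dy":0,"dz":-40,"twist":0},
    {"claw":90,"dx":0,"dy":0,"dz":-40,"twist":0},
    {"claw":90,"dx":0,"dy":0,"dz":-40,"twist":0},
    {"claw":90,"dx":0,"dy":0,"dz":0,"twist":0},
  ],
)

```text
clock: 11.22
eef_pos: [0.4484, 0.2, 0.1871]
orientation: [3.141, -0.007, 0.392]
force: [0.1, -0.3, -0.5]
grip_width: 0.979
grasp_force: 0.0
```

```bash
python3 - <<'E'
from station import env, optics
import cv2,pickle
from h import *
d=optics.get_image('top'); pickle.dump(d,open('top2.pkl','wb')); s=env.state()
print(s['clock'],s['eef_pos'],s['orientation'],s['force'])
p=s['eef_pos'];y=s['orientation'][2]
u=np.array([np.cos(y),np.sin(y)]); v=np.array([u[1],-u[0]]); e=np.array([.5045,-.0600])-p[:2]; print(1000*e@u,1000*e@v)
E
```

```text
11.275 [0.44739348 0.19925572 0.18531268] [ 3.1407346  -0.00327797  0.3922384 ] [ 0.3332977   0.27717534 -0.44987675]
-46.332905959508544 261.39614419303507
```

>>> send_rows(
  moves=[
    {"claw":90,"dx":-6,"dy":37,"dz":0,"twist":0},
    {"claw":90,"dx":-6,"dy":37,"dz":0,"twist":0},
    {"claw":90,"dx":-6,"dy":37,"dz":0,"twist":0},
    {"claw":90,"dx":-7,"dy":37,"dz":0,"twist":0},
    {"claw":90,"dx":-7,"dy":37,"dz":0,"twist":0},
    {"claw":90,"dx":-7,"dy":37,"dz":0,"twist":0},
    {"claw":90,"dx":-7,"dy":37,"dz":0,"twist":-1.5},
    {"claw":90,"dx":0,"dy":0,"dz":0,"twist":0},
    {"claw":90,"dx":0,"dy":0,"dz":0,"twist":0},
  ],
)

```text
clock: 12.4
eef_pos: [0.5024, -0.057, 0.1829]
orientation: [-3.14, 0.001, 0.419]
force: [-0.0, 0.5, -1.1]
grip_width: 0.984
grasp_force: 0.0
```

```bash
python3 - <<'E'
from station import env, optics
import cv2,pickle
from h import *
d=optics.get_image('wrist'); pickle.dump(d,open('w2.pkl','wb')); s=env.state()
print(s['clock'],s['eef_pos'],s['orientation'],s['force'])
cv2.imwrite('pics/w2.png',d['pixels'][:,:,::-1])
E
```

```text
12.45 [ 0.50258305 -0.05650143  0.18314845] [-3.14029963e+00  9.94479880e-04  4.20316151e-01] [-0.29166604 -0.55974831 -0.58440619]
```

View pics/w2.png

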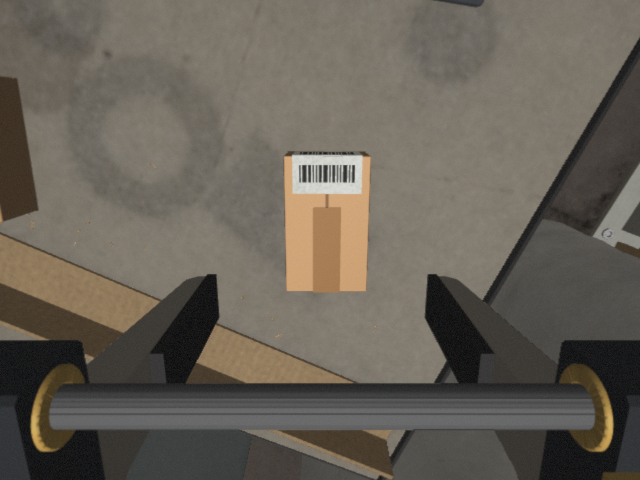

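The wrist view shows the right carton's top corners at (285,156), (370,156), (367,291) and (287,291), aligned and needing about dy +4 mm. Descending and gripping.

>>> send_rows(
  newtons=30,
  moves=[
    {"claw":90,"dx":-2,"dy":4,"dz":0,"twist":0},
    {"claw":90,"dx":0,"dy":0,"dz":40,"twist":0},
    {"claw":90,"dx":0,"dy":0,"dz":40,"twist":0},
    {"claw":90,"dx":0,"dy":0,"dz":40,"twist":0},
    {"claw":90,"dx":0,"dy":0,"dz":25,"twist":0},
    {"claw":90,"dx":0,"dy":0,"dz":12,"twist":0},
    {"claw":90,"dx":0,"dy":0,"dz":0,"twist":0},
    {"claw":70,"dx":0,"dy":0,"dz":0,"twist":0},
    {"claw":50,"dx":0,"dy":0,"dz":0,"twist":0},
    {"claw":50,"dx":0,"dy":0,"dz":0,"twist":0},
    {"claw":50,"dx":0,"dy":0,"dz":0,"twist":0},
    {"claw":50,"dx":0,"dy":0,"dz":0,"twist":0},
    {"claw":50,"dx":0,"dy":0,"dz":0,"twist":0},
    {"claw":50,"dx":0,"dy":0,"dz":0,"twist":0},
  ],
)

```text
clock: 14.2
eef_pos: [0.5033, -0.0621, 0.0274]
orientation: [3.141, -0.0, 0.419]
force: [-2.6, 0.3, 6.0]
grip_width: 0.645
grasp_force: 30.0
```

>>> send_rows(
  moves=[
    {"claw":50,"dx":0,"dy":0,"dz":-5,"twist":0},
    {"claw":50,"dx":0,"dy":0,"dz":-15,"twist":0},
    {"claw":50,"dx":0,"dy":0,"dz":-20,"twist":0},
    {"claw":50,"dx":0,"dy":0,"dz":-20,"twist":0},
    {"claw":50,"dx":0,"dy":0,"dz":-20,"twist":0},
    {"claw":50,"dx":0,"dy":0,"dz":-15,"twist":0},
    {"claw":50,"dx":0,"dy":0,"dz":-5,"twist":0},
    {"claw":50,"dx":0,"dy":0,"dz":0,"twist":0},
    {"claw":50,"dx":0,"dy":0,"dz":0,"twist":0},
    {"claw":50,"dx":0,"dy":0,"dz":0,"twist":0},
    {"claw":50,"dx":0,"dy":0,"dz":0,"twist":0},
  ],
)

```text
clock: 15.58
eef_pos: [0.5028, -0.0621, 0.1264]
orientation: [-3.141, 0.001, 0.419]
force: [-0.7, 0.8, -1.6]
grip_width: 0.651
grasp_force: 30.0
```

```bash
python3 rd.py
```

```text
16.175 [ 0.50304183 -0.06224281  0.12677936] [3.14155890e+00 7.90937485e-06 4.18748206e-01] 0.6495747711868112 29.999993573874235
F [ 0.00998107 -0.09587391 -1.74066397] [0.43517429 0.50420803 0.47736493] [-1.62 -2.12 -1.92 -1.51 -2.3  -1.31 -1.17 -2.54 -1.22 -2.44 -1.44 -1.31]
eff [-0.00e+00 -4.18e+01 -5.71e+00 -1.91e+01 -1.00e-02 -7.00e-02 -0.00e+00]
```

Left is clearly heavier (6.2 N against 1.7 N). Setting the right carton back down.

>>> send_rows(
  moves=[
    {"claw":50,"dx":0,"dy":0,"dz":10,"twist":0},
    {"claw":50,"dx":0,"dy":0,"dz":20,"twist":0},
    {"claw":50,"dx":0,"dy":0,"dz":20,"twist":0},
    {"claw":50,"dx":0,"dy":0,"dz":20,"twist":0},
    {"claw":50,"dx":0,"dy":0,"dz":15,"twist":0},
    {"claw":50,"dx":0,"dy":0,"dz":8,"twist":0},
    {"claw":50,"dx":0,"dy":0,"dz":4,"twist":0},
    {"claw":50,"dx":0,"dy":0,"dz":2,"twist":0},
    {"claw":50,"dx":0,"dy":0,"dz":1,"twist":0},
    {"claw":50,"dx":0,"dy":0,"dz":0.3,"twist":0},
    {"claw":50,"dx":0,"dy":0,"dz":0,"twist":0},
    {"claw":50,"dx":0,"dy":0,"dz":0,"twist":0},
  ],
)

```text
clock: 17.68
eef_pos: [0.5033, -0.0623, 0.0274]
orientation: [3.141, -0.001, 0.419]
force: [-2.1, 0.3, 5.3]
grip_width: 0.655
grasp_force: 30.0
```

>>> send_rows(
  moves=[
    {"claw":65,"dx":0,"dy":0,"dz":0,"twist":0},
    {"claw":80,"dx":0,"dy":0,"dz":0,"twist":0},
    {"claw":90,"dx":0,"dy":0,"dz":0,"twist":0},
    {"claw":90,"dx":0,"dy":0,"dz":0,"twist":0},
    {"claw":90,"dx":0,"dy":0,"dz":-10,"twist":0},
    {"claw":90,"dx":0,"dy":0,"dz":-30,"twist":0},
    {"claw":90,"dx":0,"dy":0,"dz":-40,"twist":0},
    {"claw":90,"dx":0,"dy":0,"dz":-50,"twist":0},
    {"claw":90,"dx":0,"dy":0,"dz":-50,"twist":0},
    {"claw":90,"dx":0,"dy":0,"dz":-50,"twist":0},
    {"claw":90,"dx":0,"dy":0,"dz":-50,"twist":0},
    {"claw":90,"dx":0,"dy":0,"dz":-50,"twist":0},
    {"claw":90,"dx":40,"dy":0,"dz":0,"twist":0},
    {"claw":90,"dx":40,"dy":0,"dz":0,"twist":0},
    {"claw":90,"dx":40,"dy":0,"dz":0,"twist":0},
    {"claw":90,"dx":0,"dy":0,"dz":0,"twist":0},
    {"claw":90,"dx":0,"dy":0,"dz":0,"twist":0},
  ],
)

```text
clock: 19.8
eef_pos: [0.6119, -0.0136, 0.3565]
orientation: [-3.142, 0.001, 0.419]
force: [-0.6, -0.1, 0.4]
grip_width: 0.982
grasp_force: 0.0
```

```bash
python3 - <<'E'
from station import env, optics
import cv2,pickle
from h import *
d=optics.get_image('wrist'); pickle.dump(d,open('w3.pkl','wb')); s=env.state()
print(s['clock'],s['eef_pos'],s['orientation'],s['force'])
im=cv2.resize(d['pixels'][:300,160:560,::-1],None,fx=2,fy=2,interpolation=cv2.INTER_CUBIC)
cv2.imwrite('pics/w3.png',im)
E
```

```text
19.85 [ 0.61184154 -0.01390543  0.3567724 ] [3.14106644e+00 5.61717345e-04 4.18417127e-01] [-0.60110048 -0.11908654  0.25106791]
```

View pics/w3.png

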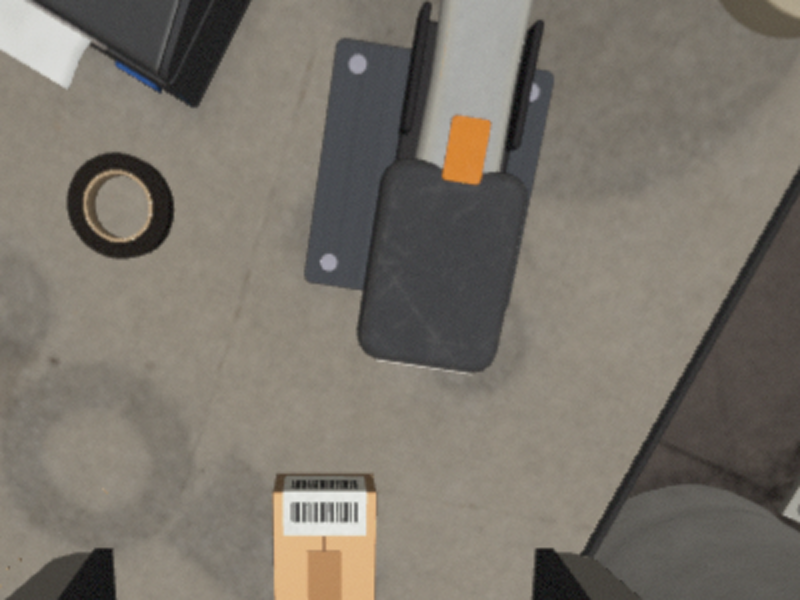

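The wrist view shows the stand clearly. The screws are at (358,64), (328,262) and (532,92) in the crop, the head's sides run (383,180)-(359,340) and (525,190)-(497,352), and the front edge is centred near (427,368).

```bash
python3 - <<'E'
import pickle
from h import *
d=pickle.load(open('w3.pkl','rb')); f=lambda P:(np.array(P,float)+.5)/2-.5+[160,0]
deg=lambda q:np.degrees(np.arctan2(q[1],q[0])).round(2)
S=plane(d,f([(358,64),(328,262),(532,92)]),.01)[:,:2]
C=plane(d,f([(335,38),(303,283),(555,70)]),.01)[:,:2]
H=plane(d,f([(383,180),(359,340),(525,190),(497,352),(372,360.5),(480,373.5)]),.145)[:,:2]
print('screw yaw',deg(S[0]-S[1]),deg(S[0]-S[2])-90,'plate',deg(C[0]-C[1]),deg(C[0]-C[2])-90,'lens',np.linalg.norm(C[0]-C[1]),np.linalg.norm(C[0]-C[2]))
print('O screws',(S[1]+S[2])/2,'O plate',(C[1]+C[2])/2)
print('head',deg(H[0]-H[1]),deg(H[2]-H[3]),'front',deg(H[4]-H[5])-90, 'front mid',(H[4]+H[5])/2)
a=np.radians(14.3);u=np.array([np.cos(a),np.sin(a)]);v=np.array([-u[1],u[0]])
print('head in O frame',((H-(S[1]+S[2])/2)@np.c_[u,v]).round(4).tolist())
W=(S[1]+S[2])/2-.087*u; print('win',W)
# right carton front corners check
print(plane(d,f([(274,483),(376,484)]),.04))
E
```

```text
screw yaw 15.23 15.61 plate 16.04 16.450000000000003 lens 0.12866103079844654 0.11908942496533473
O screws [ 0.72912674 -0.02399625] O plate [ 0.72822557 -0.0229378 ]
head 16.07 17.26 front 17.14 front mid [ 0.64699044 -0.04566632]
head in O frame [[-0.0136, 0.0316], [-0.0785, 0.0296], [-0.0077, -0.0257], [-0.0736, -0.0291], [-0.0861, 0.0226], [-0.0838, -0.024]]
win [ 0.64482237 -0.04548516]
[[ 0.54195536 -0.01334435  0.04      ]
 [ 0.56517767 -0.06693239  0.04      ]]
```

>>> send_rows(
  moves=[
    {"claw":90,"dx":-9,"dy":-37,"dz":0,"twist":0},
    {"claw":90,"dx":-9,"dy":-37,"dz":0,"twist":0},
    {"claw":90,"dx":-9,"dy":-37,"dz":20,"twist":0},
    {"claw":90,"dx":-9,"dy":-37,"dz":30,"twist":0},
    {"claw":90,"dx":-9,"dy":-37,"dz":30,"twist":0},
    {"claw":90,"dx":-9,"dy":-37,"dz":30,"twist":0},
    {"claw":90,"dx":-10,"dy":-40,"dz":30,"twist":1.5},
    {"claw":90,"dx":0,"dy":0,"dz":30,"twist":0},
    {"claw":90,"dx":0,"dy":0,"dz":20,"twist":0},
    {"claw":90,"dx":0,"dy":0,"dz":0,"twist":0},
    {"claw":90,"dx":0,"dy":0,"dz":0,"twist":0},
  ],
)

```text
clock: 21.22
eef_pos: [0.4482, 0.1996, 0.1676]
orientation: [3.141, -0.002, 0.392]
force: [0.4, -0.1, 0.1]
grip_width: 0.982
grasp_force: 0.0
```

>>> send_rows(
  newtons=35,
  moves=[
    {"claw":90,"dx":-1.5,"dy":0,"dz":30,"twist":0},
    {"claw":90,"dx":0,"dy":0,"dz":40,"twist":0},
    {"claw":90,"dx":0,"dy":0,"dz":35,"twist":0},
    {"claw":90,"dx":0,"dy":0,"dz":25,"twist":0},
    {"claw":90,"dx":0,"dy":0,"dz":11,"twist":0},
    {"claw":90,"dx":0,"dy":0,"dz":0,"twist":0},
    {"claw":70,"dx":0,"dy":0,"dz":0,"twist":0},
    {"claw":50,"dx":0,"dy":0,"dz":0,"twist":0},
    {"claw":50,"dx":0,"dy":0,"dz":0,"twist":0},
    {"claw":50,"dx":0,"dy":0,"dz":0,"twist":0},
    {"claw":50,"dx":0,"dy":0,"dz":0,"twist":0},
    {"claw":50,"dx":0,"dy":0,"dz":0,"twist":0},
  ],
)

```text
clock: 22.72
eef_pos: [0.4467, 0.1992, 0.026]
orientation: [3.141, -0.001, 0.393]
force: [-1.1, -1.0, 5.0]
grip_width: 0.652
grasp_force: 35.0
```

>>> send_rows(
  moves=[
    {"claw":50,"dx":0,"dy":0,"dz":-5,"twist":0},
    {"claw":50,"dx":0,"dy":0,"dz":-15,"twist":0},
    {"claw":50,"dx":0,"dy":0,"dz":-20,"twist":0},
    {"claw":50,"dx":0,"dy":0,"dz":-20,"twist":0},
    {"claw":50,"dx":0,"dy":0,"dz":-20,"twist":0},
    {"claw":50,"dx":0,"dy":0,"dz":-15,"twist":0},
    {"claw":50,"dx":0,"dy":0,"dz":-8,"twist":0},
    {"claw":50,"dx":0,"dy":0,"dz":0,"twist":0},
    {"claw":50,"dx":0,"dy":0,"dz":0,"twist":0},
    {"claw":50,"dx":0,"dy":0,"dz":0,"twist":0},
  ],
)

```text
clock: 23.98
eef_pos: [0.4459, 0.1991, 0.1278]
orientation: [-3.141, 0.001, 0.393]
force: [0.5, -0.1, -6.3]
grip_width: 0.65
grasp_force: 35.0
```

```bash
python3 - <<'E'
from station import env, optics
import cv2,pickle
from h import *
d=optics.get_image('wrist'); pickle.dump(d,open('w4.pkl','wb')); s=env.state()
print(s['clock'],s['eef_pos'],s['orientation'],s['force'],s['grasp_force'])
cv2.imwrite('pics/w4.png',d['pixels'][:,:,::-1])
E
```

```text
24.025 [0.44588119 0.19921277 0.12788637] [-3.14141090e+00  1.25444842e-03  3.92771275e-01] [ 0.66948597  0.28407632 -6.66329228] 34.982789531350136
```

View pics/w4.png

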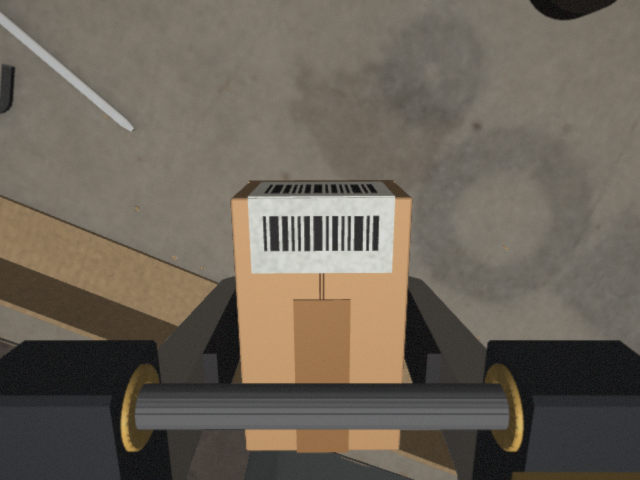

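The held carton's top front edge runs (233,198)-(411,197) and its rear edge (246,450)-(400,450). It sits square in the jaws. Computing its offset from the TCP.

```bash
python3 - <<'E'
import pickle
from h import *
d=pickle.load(open('w4.pkl','rb'))
u=np.array([np.cos(.3928),np.sin(.3928)]); v=np.array([u[1],-u[0]]); p=np.array([.4459,.1992])
for z in (.142,):
  W=plane(d,[(233,198),(411,197),(400,450),(246,450)],z)[:,:2]; print(((W-p)@np.c_[u,v]*1000).round(1).tolist(),((W.mean(0)-p)@np.c_[u,v]*1000).round(1))
b=plane(d,[(248,181),(394,181)],.102)[:,:2]; print('bottom front',((b-p)@np.c_[u,v]*1000).round(1))
E
```

```text
[[48.7, -28.8], [49.0, 29.0], [-50.1, 30.2], [-50.1, -29.3]] [-0.6  0.3]
bottom front [[ 48.3 -30.6]
 [ 48.2  30. ]]
```

>>> send_rows(
  moves=[
    {"claw":50,"dx":-1.4,"dy":14.5,"dz":0,"twist":0},
    {"claw":50,"dx":-2.8,"dy":29,"dz":0,"twist":0},
    {"claw":50,"dx":-2.8,"dy":29,"dz":0,"twist":0},
    {"claw":50,"dx":-2.8,"dy":29,"dz":0,"twist":0},
    {"claw":50,"dx":-2.8,"dy":29,"dz":0,"twist":0},
    {"claw":50,"dx":-2.8,"dy":29,"dz":0,"twist":0},
    {"claw":50,"dx":-2.8,"dy":29,"dz":0,"twist":0},
    {"claw":50,"dx":-2.8,"dy":29,"dz":0,"twist":0},
    {"claw":50,"dx":-2.8,"dy":29,"dz":0,"twist":0},
    {"claw":50,"dx":-2.8,"dy":29,"dz":0,"twist":0},
    {"claw":50,"dx":-1.4,"dy":14.5,"dz":0,"twist":0},
    {"claw":50,"dx":0,"dy":0,"dz":0,"twist":3.6},
    {"claw":50,"dx":0,"dy":0,"dz":0,"twist":3.6},
    {"claw":50,"dx":0,"dy":0,"dz":0,"twist":0},
    {"claw":50,"dx":0,"dy":0,"dz":0,"twist":0},
    {"claw":50,"dx":0,"dy":0,"dz":0,"twist":0},
  ],
)

```text
clock: 26.02
eef_pos: [0.5313, -0.0792, 0.1284]
orientation: [-3.141, 0.0, 0.268]
force: [-0.2, -0.5, -6.2]
grip_width: 0.657
grasp_force: 35.0
```

```bash
python3 - <<'E'
from station import env, optics
import cv2,pickle
from h import *
d=optics.get_image('wrist'); pickle.dump(d,open('w5.pkl','wb')); t=optics.get_image('scene'); pickle.dump(t,open('s5.pkl','wb')); s=env.state()
print(s['clock'],s['eef_pos'],s['orientation'],s['force'],s['grasp_force'])
a=cv2.resize(d['pixels'][0:240,160:480,::-1],(480,360)); b=cv2.resize(t['pixels'][170:290,260:420,::-1],None,fx=2.,fy=3.) 
cv2.imwrite('pics/w5.png',np.hstack([a,b]))
E
```

```text
26.125 [ 0.53130321 -0.07931423  0.12843004] [-3.14154071e+00  1.19183532e-04  2.67339082e-01] [-0.27559577  0.79957434 -6.47178143] 34.98283144086599
```

View pics/w5.png

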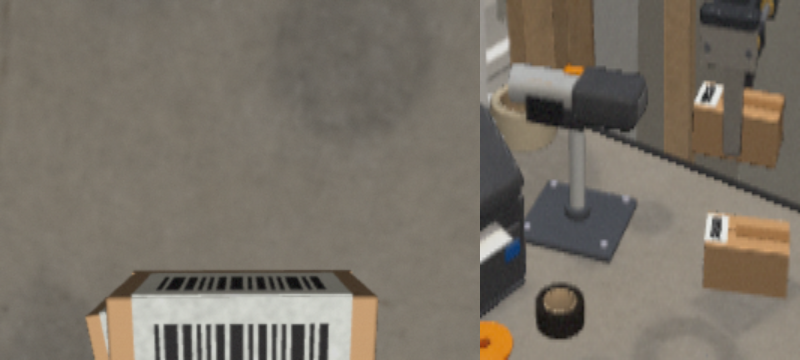

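Wrist view: the carton is square in the jaws. Scene view: it is level with the scanner head, gap clear, and the right carton is flat below. I'll check with projected estimates in the top and scene views.

```bash
python3 - <<'E'
from station import env, optics
import cv2,pickle
from h import *
t=optics.get_image('top'); s=pickle.load(open('s5.pkl','rb'))
a=np.radians(15.3);u=np.array([np.cos(a),np.sin(a),0]);v=np.array([-u[1],u[0],0]);z=np.array([0,0,1.])
W=np.array([.6460,-.0468,.123]); C=np.array([.5313,-.0793,.1234])
pts=[W+.031*v+.022*z,W-.031*v+.022*z,W+.031*v-.018*z,W-.031*v+.022*z+.07*u,W+.031*v+.022*z+.07*u]
pc=[C+.05*u+.03*v+.02*z,C+.05*u-.03*v+.02*z,C+.05*u+.03*v-.02*z]
out=[]
for d,(x,y,w,h) in ((t,(345,125,100,150)),(s,(270,160,150,110))):
    k=4 if d is t else 2.6
    im=cv2.resize(d['pixels'][y:y+h,x:x+w,::-1],None,fx=k,fy=k,interpolation=cv2.INTER_CUBIC)
    for P,c in ((pts,(0,255,255)),(pc,(0,255,0))):
        for q in proj(d,np.array(P)): cv2.circle(im,tuple(int(round(i)) for i in (q-[x,y]+.5)*k),3,c,1)
    out.append(cv2.copyMakeBorder(im,0,600-im.shape[0],0,0,cv2.BORDER_CONSTANT))
cv2.imwrite('pics/fin.png',np.hstack(out)[:, :800])
E
```

View pics/fin.png

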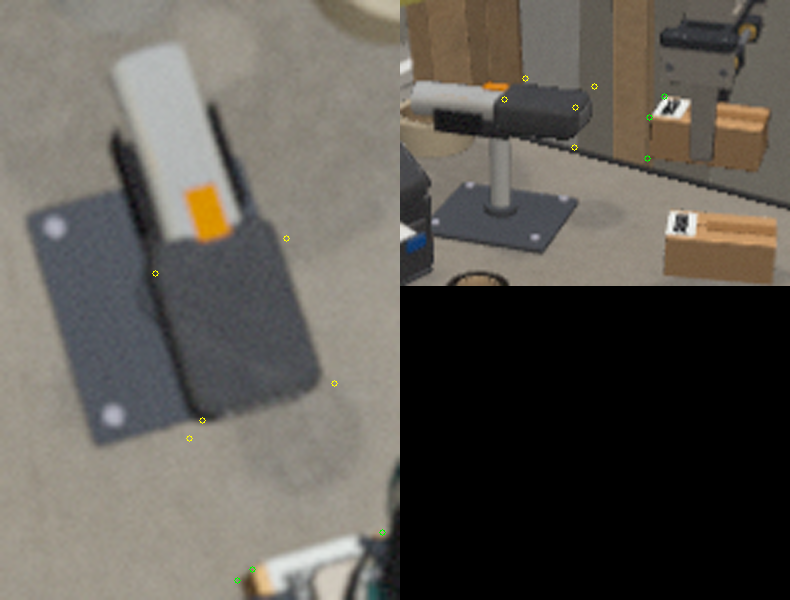

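The carton overlay matches well. The scanner head sits 1–2 mm towards +y of my estimate, so I'll shift by 2 mm and settle.

>>> send_rows(
  moves=[
    {"claw":50,"dx":0,"dy":-2,"dz":0,"twist":0},
    {"claw":50,"dx":0,"dy":0,"dz":0,"twist":0},
    {"claw":50,"dx":0,"dy":0,"dz":0,"twist":0},
    {"claw":50,"dx":0,"dy":0,"dz":0,"twist":0},
    {"claw":50,"dx":0,"dy":0,"dz":0,"twist":0},
  ],
)

```text
clock: 26.8
eef_pos: [0.5308, -0.0775, 0.1285]
orientation: [3.142, 0.0, 0.267]
force: [-0.0, 0.0, -5.3]
grip_width: 0.65
grasp_force: 35.0
```

```bash
python3 -c "
from station import env
s=env.state(); print(s['clock'],s['eef_pos'],s['orientation'],s['force'],s['grasp_force']); print(env.sign_off())"
```

```text
26.8 [ 0.53082998 -0.07745942  0.12847849] [3.14150629e+00 4.45098540e-05 2.66839431e-01] [-0.03365208  0.02752012 -5.29377756] 34.98280579224229
the job is handed in; nothing more can be done
None
```

I lifted and set down both cartons in order; the left is heavier (about 6.2 N against 1.7 N), and I handed in at 26.8 s holding it level, its sticker facing the scanner window about 7 cm away by my camera estimate, with the right carton flat on the worktop.

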